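# Click the stone-setter's revolver round to its flat tip

## Robot

A 6-joint arm with a two-finger parallel gripper is mounted at the origin on the work surface. World frame = base frame: x ahead of the robot, y to its left, z up, the work surface at z = 0. Lengths are in m, angles in rad, forces in N, time in s.
With the tool pointing down it reaches from about 0.35 to 0.8 m from the base axis. Payload 7.3 kg.
Tool frame: the origin (TCP) lies on the mounting face of the last link; the fingertips stand 173 mm ahead of it and the grasp point (between the pads) lies 155 mm ahead of it; x points along the fingers, y is the direction in which the jaws open and shut, and the axes are right-handed (so a half turn about x gives the same grasp; the last joint's range is limited). The gripper opens to 85 mm and grips with 20 to 120 N. Pads are 22 mm wide; open, the fingers measure 114 mm over their backs; the gripper's body (76 mm by 85 mm) begins 54 mm behind the grasp point. The pads swing forward as they close: fully open they stand 13 mm farther back than shut.
Start: joints at [-1.482, 0.342, 1.524, -0, 1.275, -0.146], TCP at [0.122, -0.511, 0.405] pointing down, gripper open.
Joint ranges: [-2.53, 2.53], [-0.77, 2.02], [0.04, 2.7], [-1, 4.14], [0.28, 2.66], [-3.11, 3.11]. Speed limits (rad/s): [2.57, 2.57, 3.14, 3.14, 3.14, 3.14].

## Interface

Orientations are given as a unit quaternion [w, x, y, z].
In Python, from plant import * gives the robot as it stands. Calls block until the motion is done:
- movep(position, orientation): joint-space move of the TCP to a pose.
- move_straight(position, feed=0.15, ori=None, contact_N=None): straight line of the TCP; ori=None keeps the orientation; feed is the mean speed in m/s. With contact_N (N) it stops when the force on the tool has changed by that much, and returns True; else False.
- movej(angles): joint-space move.
- set_gripper(opening, effort=None): opening from 0.0 (shut) to 1.0 (fully open); effort is the grip in N (None keeps the last); returns when the fingers have stopped.
- wait(seconds).
- inverse_kinematics(position, orientation): joint angles nearest the present ones, or None.
- read_state(): the state.
- capture(name): name is "side" or "top"; returns a dict with "color" (420x560x3 uint8, red, green, blue), "intrinsics" (3x3 intrinsics, pixels), "view" (4x4, takes a point from world to camera coordinates). Camera axes: x right, y down, z forward; pixel columns grow to the right and rows downward; lengths in m; the calibration is good to about 2 mm. A picture is of the moment at which its call begins. There is no depth.
A pose or a line that the arm cannot do raises MotionError and nothing moves.
- close_job(): hands the job in, once; it reports no verdict.
The state is a dict: "t": time; "joint_positions": joint angles; "qd": joint speeds; "joint_efforts": joint torques, N m; "tool_pos": TCP position; "eef_rot": TCP orientation; "wrist_force": force on the tool from outside, world axes, zero at the start; "torque": the same for the moment, N m; "grip_width": opening from 0.0 (shut) to 1.0 (fully open).
Only numpy, scipy, OpenCV 4.12 (cv2) and the standard library are available. Lean on these libraries where they do the work, as an engineer would, in place of code of your own. Each camera call takes 0.05 s, during which the arm holds its last target.

## Task

Set the stone-setting machine up for flat pressing: flick the edge of the black thumbwheel at the end of its spindle with a fingertip, click by click, until the broad flat brass tip points straight down at the anvil and rests in its click. Do not lean hard on the wheel, keep off the steel drum and its tips, leave the jar, dish, tip rack and screwdriver where they stand, and finish clear of everything.

Things in the scene. Friction and masses are not known exactly. Their poses are not given: they have to be found in the camera images.
- stone_setter: The machine, fixed. Origin on the bench under the spindle axis, in the plane of the tips. y runs level along the spindle to the grey case (200 mm in x, 225 in y from y = +120 mm, 148 high, handle up to 176); x is level, square to the spindle, roughly away from the robot. Spindle axis 110 mm above the bench; a black arm tube 36 mm thick joins case and drum.
- revolver (a joint): Turn of wheel, spindle and drum, rad, endless both ways. 0 or any whole turn (6.283): flat tip straight down. Grows as the wheel's top moves to the machine's +x. Click stops at all multiples of 1.047 (60 deg); a spring ball pulls to the nearest stop, so push past half-way and it springs on. Takes 3 to 6 N at the edge. Starts 2 or 3 clicks off, the shorter way.
- thumbwheel: Black plastic wheel with six lobes at the spindle's free end. Origin on the axle, in mid-thickness: machine y = -70 mm, 110 mm above the bench; own y axis along the axle. 90 mm over the lobes, 18 thick; a lobe is 10 mm wide and ends in a 5 mm radius round centred 40 mm from the axle; hub radius 24 mm.
- wheel_axle (a point): Centre of the wheel, fixed to the machine and its axes. In every click stop the lobes stand 30, 90, 150 deg either side of straight up. A fingertip let down outside an upper lobe to 29 mm above this point, upright flank forward (a bevelled tip wedges on the lobe), swept level over the top till that lobe is about 10 deg past straight up, then lifted, gives exactly one click.
- tip_drum: Steel drum, 44 mm in diameter, machine y = -36 to +43 mm, turning with the wheel; not to be touched. Six brass tips 60 deg apart in the plane y = 0 reach 45 mm from the axis: five slim points 7 to 11 mm thick at the root, and a broad flat one ending in a 20 mm disc. Origin on the axis in the tips' plane.
- flat_tip (a point): Middle of the end face of the broad flat tip, 45 mm from the spindle axis; 14 mm above the anvil in the working position.
- anvil_top (a point): Middle of the anvil's round pad (34 mm in diameter), 51 mm above the bench, straight under the spindle axis in the plane of the tips.
- stone_jar: Bystander, loose: small amber jar with a white lid, 42 mm in diameter, 55 high; origin at the centre of its underside.
- stone_dish: Bystander, loose: low white dish of stones, 72 mm across, 18 high; origin at the centre of its underside.
- tip_rack: Bystander, loose: wooden block 30 x 90 x 22 mm with four spare slim brass tips standing in it, 44 mm high in all; origin at the centre of its underside.
- screwdriver: Bystander, loose: black-handled screwdriver 150 mm long, lying on the bench along the machine's x.

How it is judged:
At the end, for the whole second after the job is handed in: The broad flat tip points straight down over the anvil, its end within 5 mm sideways of the anvil's middle (about 6 degrees of turn), and the wheel is at rest in its click (horizontal distance between flat_tip and anvil_top below 0.005 m and distance between flat_tip and anvil_top below 0.02 m and velocity of joint revolver between -0.1 and 0.1 rad/s); the robot touches nothing.
It fails at once if the drum or a tip is touched (contact force between any of the fingers, the arm and tip_drum above 0.5 N).
It fails at once if the thumbwheel is leaned on with more than 30 N (contact force between any of the fingers, the arm and thumbwheel above 30 N).
It fails at once if a bystander is moved more than 15 mm or lifted (distance of any of stone_jar, stone_dish, tip_rack, screwdriver from where it was at the start of the episode above 0.015 m).
It also fails if it takes over 45 s, if anything falls off the work surface, if the arm or the gripper's body presses on something with over 40 N, if the wrist force passes 120 N, or if a joint passes its speed limit or range.

## Working session

There is one attempt and no reset: what is moved stays moved. The work goes in short steps, each a Python script; the robot and the scene stay as the last script left them, time stands still between calls to the robot, and variables do not carry over. Pictures are saved under pics/ and viewed, and the job is handed in when it is done.

```bash
mkdir -p pics; ls; python3 - <<'E'
from plant import *
import cv2,numpy as np,pickle
d={}
for n in("side","top"):
    c=capture(n);d[n]=c
    cv2.imwrite(f"pics/{n}0.png",c["color"][:,:,::-1])
    V=np.array(c["view"]);print(n,c["intrinsics"],(-V[:3,:3].T@V[:3,3]).round(3),V[:3,:3].round(3))
pickle.dump(d,open("c0.pkl","wb"))
s=read_state();print(s)
E
```

```text
pics
side [[518.07520346   0.         272.79503877]
 [  0.         518.07520346 213.09227534]
 [  0.           0.           1.        ]] [0.104 0.384 0.776] [[-0.599 -0.801 -0.014]
 [-0.587  0.451 -0.672]
 [ 0.545 -0.394 -0.74 ]]
top [[401.85400693   0.         274.97105644]
 [  0.         401.85400693 211.60051405]
 [  0.           0.           1.        ]] [ 0.501 -0.01   0.752] [[ 0.007 -1.    -0.004]
 [-0.985 -0.007 -0.171]
 [ 0.171  0.005 -0.985]]
{'t': 0.1, 'joint_positions': array([-1.48203163e+00,  3.42643555e-01,  1.52489597e+00, -3.75904850e-06,
        1.27539606e+00, -1.45973907e-01]), 'qd': array([-8.47881139e-04, -1.42426645e-04, -1.70536058e-03, -5.99002130e-05,
        3.18175532e-04, -7.95664722e-04]), 'joint_efforts': array([ 2.21575545e-03, -4.34445620e+01, -2.46490842e+01, -2.05037995e-04,
        4.68005310e-03,  2.12394906e-05]), 'tool_pos': array([ 0.12213338, -0.51047906,  0.40410913]), 'eef_rot': array([ 0.08232794,  0.70225408,  0.08327722, -0.70222946]), 'wrist_force': array([-0.12036049, -0.09660728,  0.30179063]), 'torque': array([ 0.00499707,  0.00579128, -0.01126242]), 'grip_width': 1.0008549936297153}
```

```bash
ls -la . ; sleep 1; ls pics
```

```text
total 1392
drwxr-xr-x  3 agent agent    4096 Dec  6 21:36 .
drwxr-xr-x 23 root  root     4096 Dec  6 21:35 ..
-rw-r--r--  1 agent agent 1412037 Dec  6 21:36 c0.pkl
drwxr-xr-x  2 agent agent    4096 Dec  6 21:36 pics
side0.png
top0.png
```

View pics/side0.png

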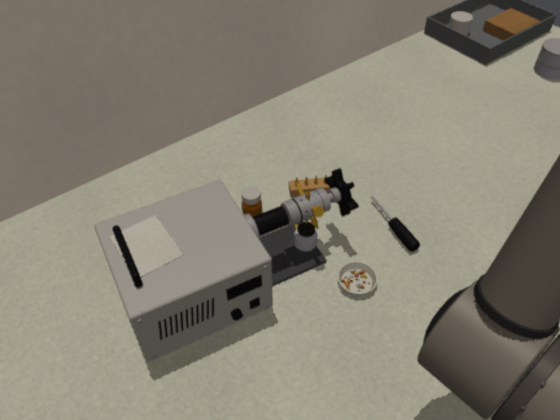

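View pics/top0.png

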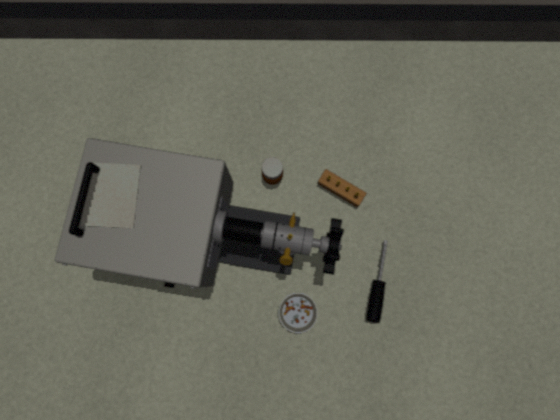

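Case at left, wheel near top-view (333,245) and side-view (342,192). Enlarging both.

```bash
python3 - <<'E'
import cv2,pickle
d=pickle.load(open("c0.pkl","rb"))
def crop(n,x,y,w,h,k,o):
    i=d[n]["color"][y:y+h,x:x+w,::-1]
    i=cv2.convertScaleAbs(cv2.resize(i,None,fx=k,fy=k,interpolation=cv2.INTER_CUBIC),alpha=1.7,beta=10)
    for j in range(0,w,10): cv2.putText(i,str(x+j),(j*k,8),0,.3,(255,255,255),1);cv2.line(i,(j*k,10),(j*k,14),(255,255,255),1)
    for j in range(0,h,10): cv2.putText(i,str(y+j),(0,j*k+4),0,.3,(255,255,255),1)
    cv2.imwrite(f"pics/{o}.png",i)
crop("top",200,190,160,110,5,"topc0")
crop("side",235,160,130,100,6,"sidec0")
E
```

```text
(no output)
```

View pics/topc0.png

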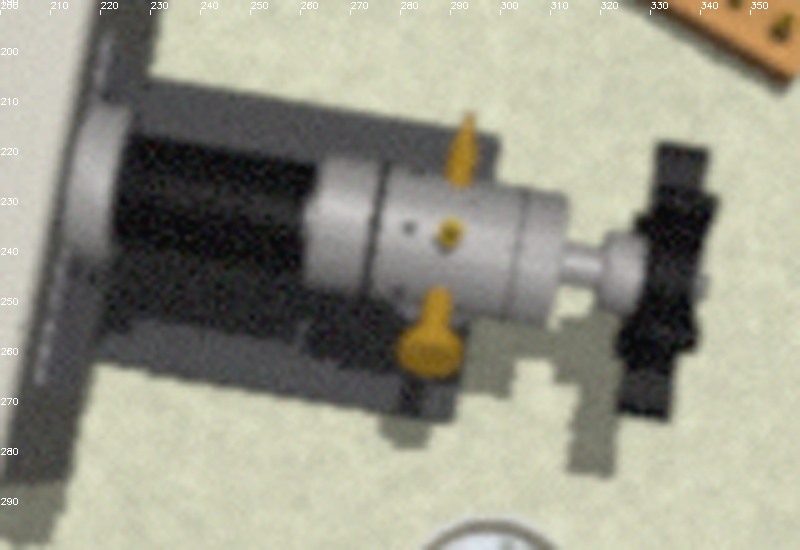

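View pics/sidec0.png

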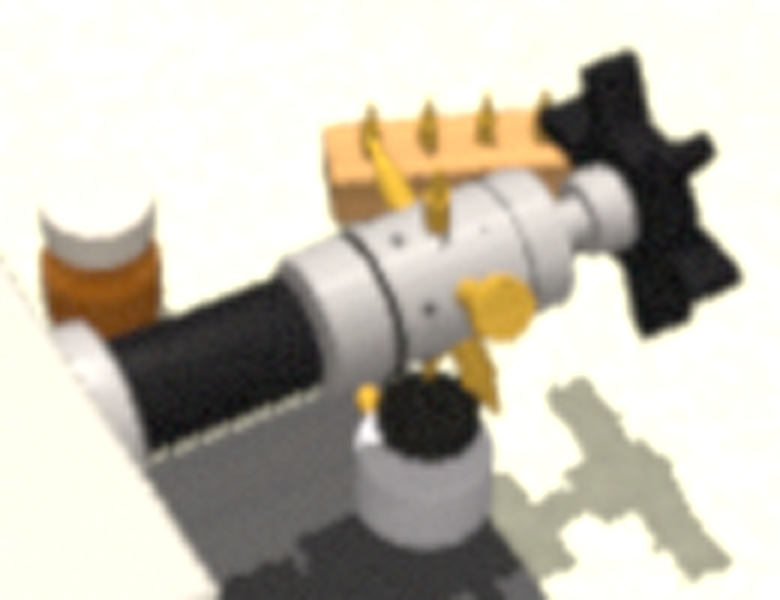

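```bash
cat > h.py <<'E'
import numpy as np
def proj(c,p):
    V=np.array(c["view"]);q=V[:3,:3]@p+V[:3,3];u=np.array(c["intrinsics"])@q;return u[:2]/u[2]
def M(P,m):
    x,y,a=P[:3];c,s=np.cos(a),np.sin(a)
    return np.array([x+c*m[0]-s*m[1],y+s*m[0]+c*m[1],m[2]])
def rad(r,th,y): # th from up toward +x
    return np.array([r*np.sin(th),y,.110+r*np.cos(th)])
E
python3 - <<'E'
import pickle,numpy as np
from scipy.optimize import least_squares
from h import *
d=pickle.load(open("c0.pkl","rb"))
D=np.pi/180
obs=[("top",.045,90,-.061,331.5,218.7),("top",.045,90,-.079,342,220),("top",.045,-90,-.061,323,271.8),("top",.045,-90,-.079,333.5,273.7),
("top",.045,0,0,289,236.8),("top",.045,60,0,293,213.5),
("side",.045,-60,0,318.8,211.2),("side",.045,0,0,307.8,189.7),("side",.045,60,0,297,182.5)]
def res(P):
    return np.concatenate([proj(d[n],M(P,rad(r,t*D+P[3],y)))-[u,v] for n,r,t,y,u,v in obs])
s=least_squares(res,[.45,-.05,.0,0]);print(s.x);print(s.fun.reshape(-1,2).round(1))
J=s.jac;print(np.sqrt(np.diag(np.linalg.inv(J.T@J))))
P=s.x
print("axle",M(P,[0,-.07,.11]),"anvil px",proj(d["side"],M(P,[0,0,.051])))
for t in(-120,-60):print(t,[proj(d[n],M(P,rad(.045,t*D,0))).round(1) for n in("side","top")])
for t in range(-150,180,60):print(t,proj(d["side"],M(P,rad(.045,t*D,-.07))).round(1))
np.save("P.npy",P)
E
```

```text
[ 0.5695631  -0.0289762  -0.16676304 -0.02610892]
[[-0.8 -1.4]
 [-0.2 -0.8]
 [-1.   1. ]
 [-0.3  1.1]
 [ 0.5 -1. ]
 [ 0.3 -1. ]
 [ 1.1  1.5]
 [ 1.2 -1.1]
 [ 0.3  0.7]]
[0.00082985 0.0005628  0.01135415 0.02560902]
axle [ 0.55794371 -0.09800511  0.11      ] anvil px [306.52820669 228.11750778]
-120 [array([318.3, 229.5]), array([284.4, 262.9])]
-60 [array([319.7, 212.1]), array([284.9, 261.6])]
-150 [346.3 215.6]
-90 [355.4 209.1]
-30 [350.5 185.2]
30 [336.5 169.4]
90 [328.4 177.5]
150 [333.3 199.9]
```

```bash
cat >> h.py <<'E'
from scipy.spatial.transform import Rotation as R
def quat(P,sgn):
    a=P[2];y=sgn*np.array([-np.sin(a),np.cos(a),0]);x=np.array([0,0,-1.]);z=np.cross(x,y)
    q=R.from_matrix(np.stack([x,y,z],1)).as_quat();return q[[3,0,1,2]]
E
python3 - <<'E'
from plant import *
from h import *
import cv2,pickle
P=np.load("P.npy")
print(R.from_quat(np.roll(read_state()["eef_rot"],-1)).as_matrix().round(2))
p=M(P,[.050,-.075,.42])
best=None
for s in(1,-1):
    j=inverse_kinematics(p,quat(P,s));print(s,j)
    if j is not None and (best is None or abs(j[5])<abs(best[1][5])): best=(s,j)
s=best[0];np.save("s.npy",s)
set_gripper(0.0,20)
movep(p,quat(P,s))
q=M(P,[.050,-.075,.110+.070+.173]);move_straight(q,feed=.15)
st=read_state();print(st["t"],st["tool_pos"],q,st["grip_width"])
for n in("side","top"):
    c=capture(n);i=c["color"][:,:,::-1]
    t=st["tool_pos"].copy();t[2]-=.173;u=proj(c,t);print(n,u)
    x,y=int(u[0])-65,int(u[1])-50
    i=cv2.convertScaleAbs(cv2.resize(i[y:y+100,x:x+130],None,fx=6,fy=6,interpolation=cv2.INTER_CUBIC),alpha=1.6,beta=10)
    for dx in(-.011,.011):
      for dy in(-.0145,.0145):
        w=M(P,[.05+dx,-.075+dy,t[2]]);v=(proj(c,w)-[x,y])*6
        cv2.circle(i,(int(v[0]),int(v[1])),3,(0,0,255),-1)
    cv2.imwrite(f"pics/{n}1.png",i)
E
```

```text
[[-0.    0.23 -0.97]
 [ 0.   -0.97 -0.23]
 [-1.   -0.   -0.  ]]
1 [-3.05649927e-01  5.03782525e-01  1.22627314e+00 -4.44089210e-16
  1.41153699e+00 -1.70968321e+00]
-1 [-3.05649927e-01  5.03782525e-01  1.22627314e+00 -4.44089210e-16
  1.41153699e+00  1.43190944e+00]
3.7083 [ 0.60659921 -0.11166575  0.353703  ] [ 0.60642012 -0.1112353   0.353     ] 0.0024133184433715463
side [332.12383503 145.62095494]
top [347.53123484 207.87526595]
```

View pics/side1.png

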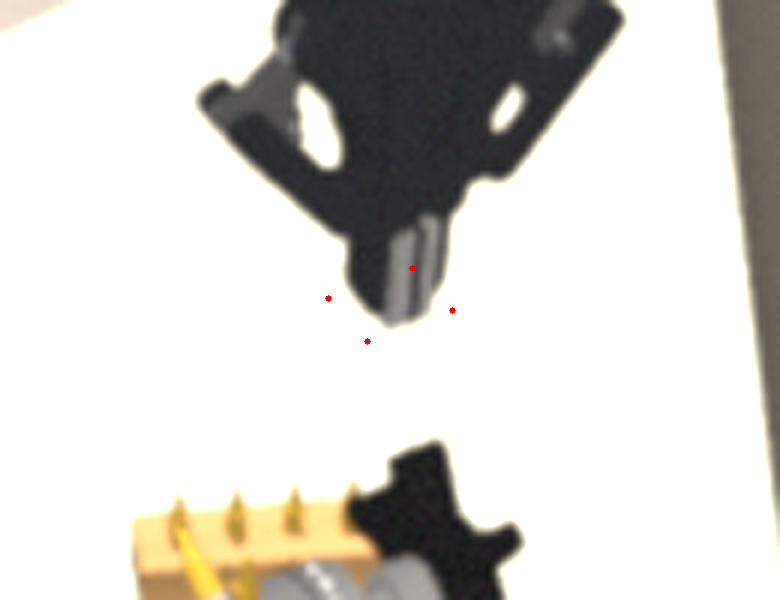

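View pics/top1.png

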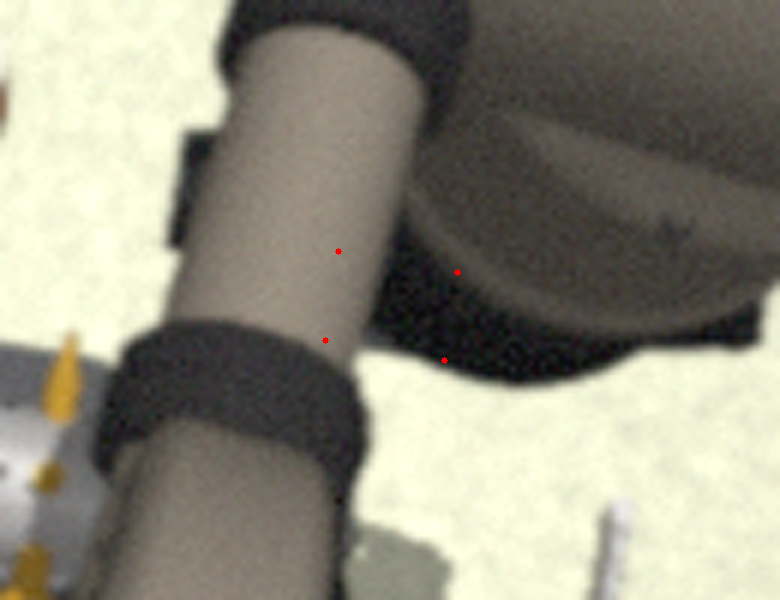

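The fingertip projects where predicted: the split between the pads is at crop (410,320), against (410,325) expected. The flank facing the robot is upright, and the bevels lie only along the spindle direction. The flat tip is at 60° from up on the −x side, so I need two clicks toward −x. First flick now.

```bash
cat >> h.py <<'E'
def flick(P,xend=.011):
    from plant import move_straight,read_state,wait
    z=.110+.029+.173; Y=-.072
    st=lambda m:print(m,round(read_state()["t"],2),read_state()["wrist_force"].round(1),read_state()["tool_pos"].round(4))
    move_straight(M(P,[.048,Y,z+.03]),feed=.12);st("above")
    if move_straight(M(P,[.048,Y,z]),feed=.05,contact_N=8): st("HIT down");return False
    st("down")
    if move_straight(M(P,[xend,Y,z]),feed=.03,contact_N=18): st("HIT sweep");return False
    st("swept")
    move_straight(M(P,[xend,Y,z+.045]),feed=.08);st("up");return True
def shot(o):
    from plant import capture
    import cv2
    c=capture("side");x,y=270,140
    i=cv2.resize(c["color"][y:y+100,x:x+130,::-1],None,fx=6,fy=6,interpolation=cv2.INTER_CUBIC)
    cv2.imwrite(f"pics/{o}.png",cv2.convertScaleAbs(i,alpha=1.6,beta=10))
E
python3 - <<'E'
from h import *
P=np.load("P.npy");print(flick(P));shot("f1")
E
```

```text
above 4.06 [-0.   0.5  0.6] [ 0.6048 -0.1078  0.3422]
down 4.81 [ 0.7  0.4 -0.8] [ 0.6051 -0.108   0.3121]
swept 6.19 [-2.1  1.   1.1] [ 0.5683 -0.1017  0.3118]
up 6.9 [-0.6 -0.1  0.9] [ 0.5684 -0.1018  0.3567]
True
```

View pics/f1.png

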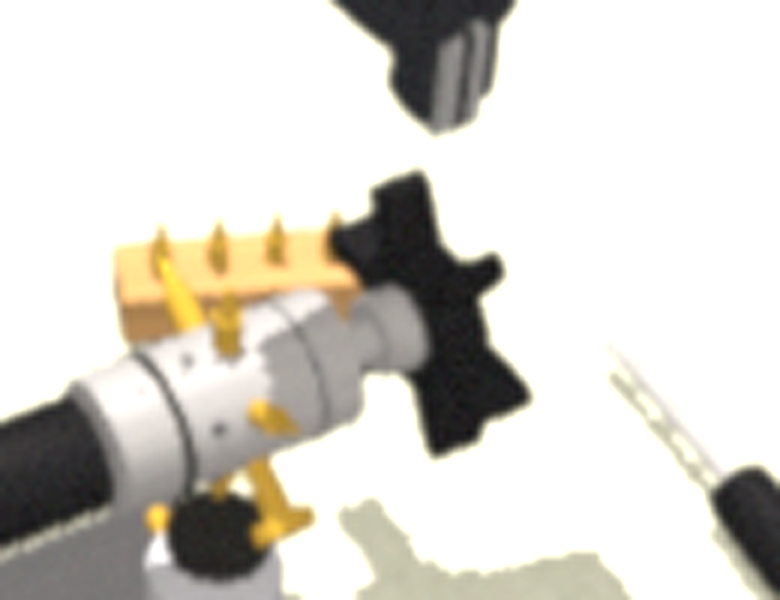

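The wheel turned exactly one click: the broad tip has moved to the lower −x position (crop 285,525) and a slim tip now sits where it was. Second flick.

```bash
python3 - <<'E'
from h import *
from plant import *
P=np.load("P.npy");print(flick(P))
move_straight(M(P,[.03,-.09,.43]),feed=.15);wait(.3);shot("f2");print(read_state()["t"])
E
```

```text
above 7.43 [-0.7 -0.3  0. ] [ 0.6048 -0.1079  0.3413]
down 8.18 [ 0.5  0.6 -0.8] [ 0.605  -0.108   0.3121]
swept 9.57 [-3.7  1.   0.9] [ 0.5683 -0.1017  0.3117]
up 10.28 [-0.2 -0.4 -1.3] [ 0.5684 -0.1018  0.3567]
True
11.2917
```

View pics/f2.png

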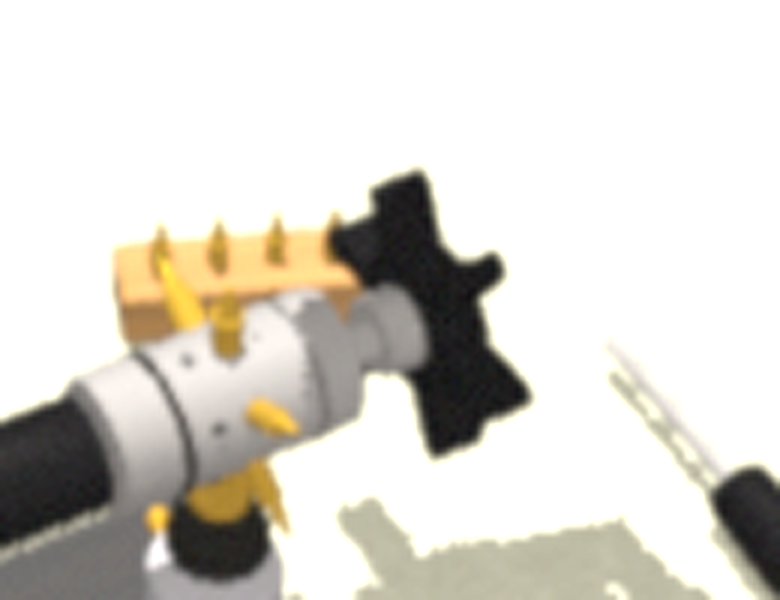

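The broad disc (crop 218,505) is now straight above the dark anvil pad (218,540). The lobes show the same click-stop pattern as before, and the gripper is well clear, so I'm handing in.

```bash
python3 - <<'E'
from plant import *
s=read_state();print(s["wrist_force"].round(1),s["tool_pos"].round(3));close_job()
E
```

```text
[ 0.5  0.3 -0.4] [ 0.584 -0.123  0.43 ]
the job is handed in; nothing more can be done
```

The broad flat brass tip now points straight down over the anvil, and I have handed the job in. I placed the machine from both camera views, with fit errors of about 1.5 px or less. The flat tip started two clicks off on the robot side, so I flicked the wheel twice with the shut gripper, sweeping its top toward the machine's −x. I checked the result after each flick.

- **Tip and click:** in the last picture the disc sits centred above the anvil pad. The lobes stand as they did in the earlier click stops. I judged this by eye and did not measure the sideways offset or the wheel's speed.
- **Forces:** the wrist force read at most about 4 N where I sampled it, and the 18 N contact stop on the sweeps never tripped.
- **Bystanders:** the rack and screwdriver look unmoved in the close-ups after each flick. I did not re-photograph the jar and dish, but the arm never went near them.
- **Finish:** the fingertips ended about 10 cm above the wheel with almost no force on the wrist, at about 11.3 s of the 45 s allowed.

No check failed or disagreed.

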